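Slide the temperature controller into the bench test cradle until its catches snap shut

ROBOT

A 6-joint arm with a two-finger parallel gripper is mounted at the origin on a cart in front of the work surface, level with it; the furniture and walls round the work are solid. World frame = base frame: x ahead of the robot, y to its left, z up, the work surface at z = 0. Lengths are in m, angles in degrees, forces in N, time in s.
With the tool pointing down it reaches from about 0.425 to 0.95 m from the base axis. Payload 3.5 kg.
Tool frame: the origin (TCP) lies between the finger pads; the fingertips stand 25 mm ahead of it and the grasp point (between the pads) lies 6 mm ahead of it (finger_overhang is the distance from the TCP to the fingertips, in m); z points along the fingers, y is the line along which they close (so a half turn about z gives the same grasp; the last joint's range is limited). The gripper opens to 85 mm and grips with 20 to 120 N. Pads are 22 mm wide; open, the fingers measure 114 mm over their backs; the gripper's body (76 mm by 85 mm) begins 54 mm behind the grasp point. The pads swing forward as they close: fully open they stand 13 mm farther back than shut.
Start: joints at [63.713, 16.404, 90.338, -0, 73.258, -8.594], TCP at [0.205, 0.643, 0.256] pointing down, gripper open.
Joint ranges: [-158.93, 158.93], [-51.34, 127.21], [12.03, 142.37], [-87.48, 267.48], [13.55, 161.25], [-162.69, 162.69]. Speed limits (degrees/s): [159.86, 159.86, 180, 180, 180, 180].

INTERFACE

Orientations are given as a 3x3 rotation matrix whose columns are the frame's x, y, z axes.
In Python, from workcell import observe, camera, job_done, finger_overhang gives the robot as it stands.
- The arm moves only by the shell command python3 -m inch 'ROWS' [OPENING] [FORCE]. ROWS is JSON, one flat list of numbers, 4 for each row, row after row: the shift along the tool's x, y, z in m, then the turn about the tool's z in degrees. A call has 1 to 20 rows; each row is the pose to reach, as a shift and turn from the pose commanded when the call began, along the tool's axes at that moment; what a row does not reach only later rows make up. A row lasts 1/12 s, in which the tool goes at most 41.7 mm and 7.16 degrees, less where a joint would pass 70% of its speed; a pose out of reach is approached as far as the arm can. A call with a gripper value outside its range is refused whole. OPENING is the closure, from 0 (fully open) to 1 (shut), set as the call begins (- or left out, the last holds). The fingers move at their own pace and stop on an object; FORCE is the grip in N (left out, the last holds). Time passes only in rows, so rows that repeat a pose let the fingers close. It gives the time, the measured TCP pose, the force, the opening and the grip force at its end, in the units of the state.
- observe(): the state, without advancing time (a new reading comes with each control period).
- camera(name): name is "side" or "top"; returns a dict with "img" (420x560x3 uint8, red, green, blue), "fx", "fy", "cx", "cy" (pixels), "pose" (4x4, takes a point from camera to world coordinates). Camera axes: x right, y down, z forward; pixel columns grow to the right and rows downward; lengths in m; the calibration is good to about 2 mm. A picture is of the moment at which its call begins. There is no depth.
- job_done(): hands the job in; it is judged then, once.
The state is a dict: "time_s": time; "joint_positions": joint angles; "dq": joint speeds; "effort": joint torques, N m; "eef_pos": TCP position; "orientation": TCP orientation; "force": force on the tool from outside, world axes, zero at the start; "moment": the same for the moment, N m; "finger_gap": opening from 0.0 (shut) to 1.0 (fully open); "grasp_force": force on a finger pad.
Only numpy, scipy, OpenCV 4.12 (cv2) and the standard library are available. Lean on these libraries where they do the work, as an engineer would, in place of code of your own. Each camera call takes 0.05 s, during which the arm holds its last target. There are 200 camera calls.

TASK

Slide the steel-cased temperature controller across the bench, terminal end first, into the aluminium test cradle and press it against the sprung contacts until both catches have snapped in front of its front frame, so that it stays in square by itself when you let go. Feel your way home rather than ramming it, keep the controller flat on the bench, and leave the other things on the bench where they are.

Things in the scene. Friction and masses are not known exactly. Their poses are not given: they have to be found in the camera images.
- meter: Temperature controller in a steel sleeve, black front frame with red display, about 0.5 kg, too wide to grip from above. Origin: centre of its underside, at bench height. x points from the front to the terminal end, z up. Sleeve: x -99 to +104, y +-59, z 7 to 66 mm. Four feet at x +-80, y +-45 mm; friction on the bench about 0.6. It starts off line and askew, 0.3 to 0.45 m from its place.
- meter_front (a point): Point in the middle of the front of the controller's frame, 30 mm above the bench. The frame is 12 mm thick, 128 mm wide (y +-64) and reaches from z 4 to 67 mm. Three small keys stand out 2 mm at y +-37 to 45, z 41 to 53 mm; touching them does no harm. The catches close over the outer 10 mm at either side (y beyond +-54), so push nearer the middle.
- meter_end (a point): Point in the middle of the controller's flat terminal end, 36 mm above the bench: the end that leads into the cradle.
- dock: Aluminium test cradle screwed to the bench, open above; the bench is its floor. Origin at bench height on its centre line, x the way in, z up; the controller's axes point the same way in use. Two rails 32 mm high, inner faces y +-62, from x -60 to +105, flared to y +-69 mm at x -90. Whole: x -150 to +165, y +-101 mm, up to 51 mm high. Home puts the controller's origin at x between -2 and +13 mm, y 0.
- dock_mouth (a point): Point on the bench at the cradle's mouth, x -150, y 0 mm of the cradle. Two dark steel spring catches, z 25 to 43 mm, flank it: nylon hooks reach in to y +-54, lead-ins open to y +-76 mm. The hook faces lie at x -112 to -98 mm: catches and contacts share a carrier clamped by hand anywhere over 14 mm, setting not given. Spreading them adds up to 8 N, at the entry and again as the frame passes; then both snap in.
- dock_rear (a point): Point at the inner end of the rails, x +105, z 36 mm of the cradle, by the black sprung contact plate (104 mm wide). The plate meets the controller 26 mm before home and pushes back with 7.5 N, rising to 9.5 N; not caught, the controller is pushed out 15 mm or more. A solid stop lies 4 mm past home. Near home a push takes 12 to 22 N in all; the robot must never push it with over 50 N.
- driver: Bystander: screwdriver with yellow handle, 174 mm long, 19 mm thick, lying at the back in front of the black power supply. Origin under its middle.
- reel: Bystander: reel of solder wire, 52 mm across, 34 mm high, towards the back. Origin under its centre.
- big_tape: Bystander: large roll of yellow tape, 136 mm across, 48 mm high, on the left. Origin under its centre.
- adapter: Bystander: black mains adapter, 62 x 85 mm, 52 mm high, at the left beyond the cradle. Origin under its centre.
- tin: Bystander: small round tin, 45 mm across, 23 mm high, at the front right. Origin under its centre.
- block_battery: Bystander: small block battery standing upright, 18 x 27 mm, 48 mm high, at the front right. Origin under its centre.

How it is judged:
By the outcome, as a careful person would: the job done as asked, in the order asked, and still so for the second after the job is handed in, with the robot touching nothing.
It also fails if it takes over 69 s, if anything falls off the work surface, if the arm or the gripper's body presses on something with over 40 N, if the wrist force passes 120 N, or if a joint passes its speed limit or range.

## Working session

There is one attempt and no reset: what is moved stays moved. The work goes in short steps, Python scripts to look and compute and a shell command to move; the robot and the scene stay as the last step left them, time stands still between calls to the robot, and variables do not carry over. Pictures are saved under pics/ and viewed, at most 10 in all, crops included, and the job is handed in when it is done.

```bash
mkdir -p pics; ls; cat > h.py <<'E'
import numpy as np, cv2
from workcell import observe, camera
def shot(n,f):
    c=camera(n); cv2.imwrite(f'pics/{f}.png',cv2.cvtColor(c['img'],cv2.COLOR_RGB2BGR)); np.savez(f'pics/{f}.npz',**c); return c
def ray(f,u,v,z):
    c=np.load(f'pics/{f}.npz'); P=c['pose']; d=P[:3,:3]@np.array([(u-c['cx'])/c['fx'],(v-c['cy'])/c['fy'],1]); o=P[:3,3]
    return o+d*(z-o[2])/d[2]
def proj(f,p):
    c=np.load(f'pics/{f}.npz'); P=c['pose']; q=P[:3,:3].T@(np.array(p)-P[:3,3]); return np.array([q[0]/q[2]*c['fx']+c['cx'],q[1]/q[2]*c['fy']+c['cy']])
E
python3 - <<'E'
from h import *
for n in('top','side'):
    c=shot(n,n+'0'); print(c['pose'].round(3).tolist(),c['fx'],c['cx'],c['cy'])
s=observe(); print(s)
E
```

```text
pics
[[-0.368, -0.894, 0.256, 0.194], [-0.93, 0.351, -0.109, 0.247], [0.007, -0.278, -0.96, 1.492], [0.0, 0.0, 0.0, 1.0]] 393.30706745020217 273.0924442679914 215.98956823582682
[[0.912, -0.211, 0.352, -0.003], [-0.41, -0.51, 0.756, -1.17], [0.02, -0.834, -0.552, 0.976], [0.0, 0.0, 0.0, 1.0]] 488.0076117042816 290.13433702143766 208.16494960864372
{'time_s': 0.1, 'joint_positions': array([ 6.37131465e+01,  1.64513786e+01,  9.04153644e+01, -1.38505762e-03,
        7.32563435e+01, -8.59499763e+00]), 'dq': array([ 0.01072611, -0.10121129, -0.16103256,  0.02518267, -0.07594522,
        0.01174652]), 'effort': array([ 4.61096788e-04, -4.07289577e+01, -2.93700939e+01, -1.71313291e-04,
        3.39056649e-03,  1.62060292e-05]), 'eef_pos': array([0.20487338, 0.64259205, 0.25504142]), 'orientation': array([[-9.52706672e-01,  3.03889997e-01, -9.30637106e-04],
       [ 3.03891276e-01,  9.52704751e-01, -1.93636011e-03],
       [ 2.98181926e-04, -2.12759569e-03, -9.99997692e-01]]), 'force': array([ 0.07210809, -0.56236012,  0.72046064]), 'moment': array([-0.02503056, -0.03078516, -0.00734514]), 'grasp_force': 0.0, 'finger_gap': 1.0015226098306151}
```

View pics/top0.png

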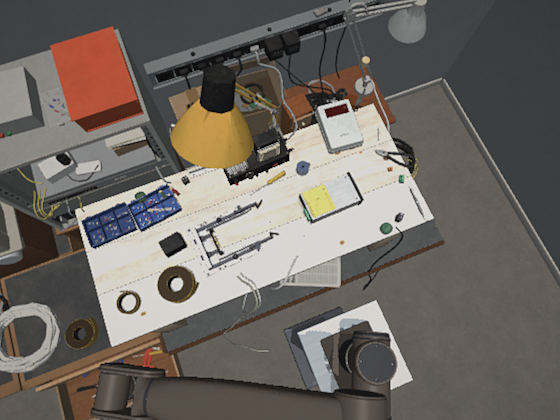

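View pics/side0.png

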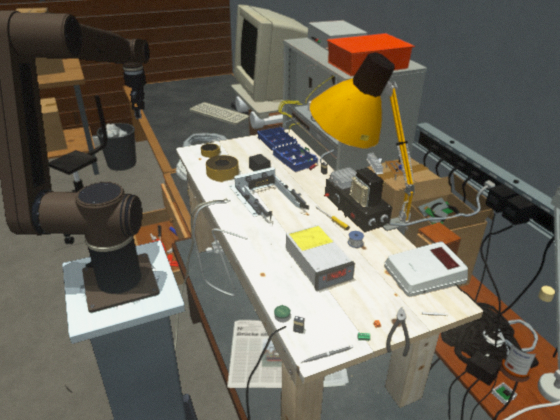

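The top view shows the meter at about (331,197), the cradle at about (240,238) opening towards the meter, and the front frame at the right end. I'll enlarge both views.

```bash
python3 - <<'E'
import cv2
a=cv2.imread('pics/top0.png')[160:285,180:380]; cv2.imwrite('pics/top0c.png',cv2.resize(a,None,fx=4,fy=4,interpolation=cv2.INTER_CUBIC))
a=cv2.imread('pics/side0.png')[150:300,210:370]; cv2.imwrite('pics/side0c.png',cv2.resize(a,None,fx=4,fy=4,interpolation=cv2.INTER_CUBIC))
E
```

```text
(no output)
```

View pics/top0c.png

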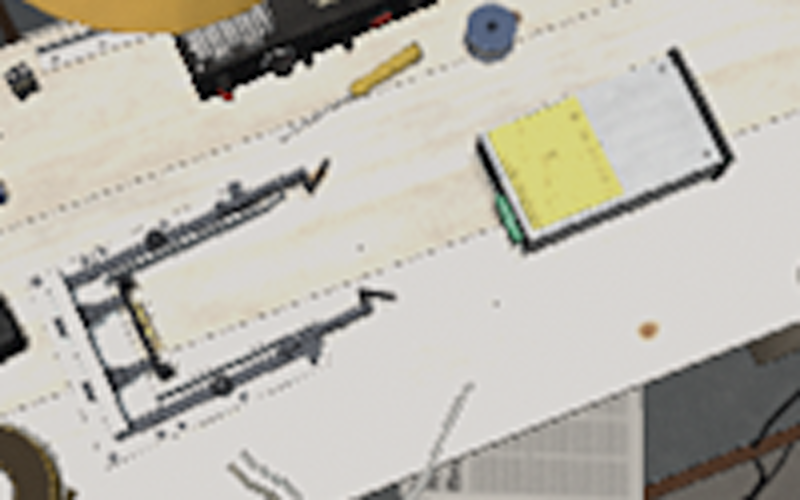

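View pics/side0c.png

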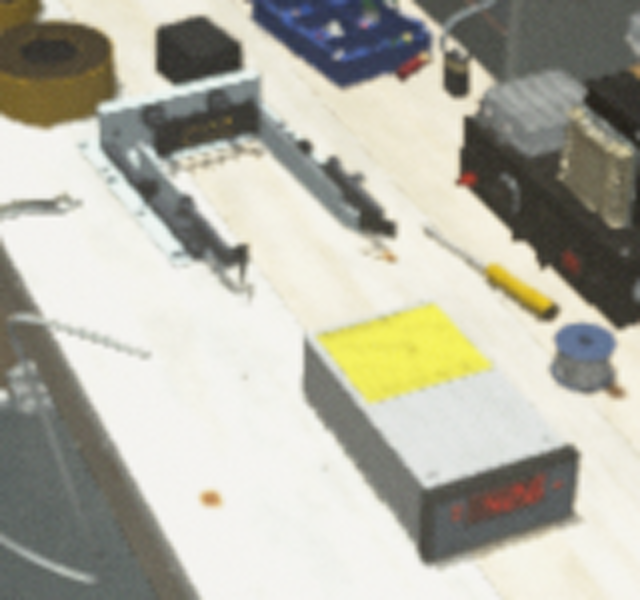

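The crops show the meter's top corners, frame corners and cradle ends clearly. I'll turn these into world points, then fit both poses.

```bash
cat > fit.py <<'E'
from h import *
from scipy.optimize import least_squares
def T(p,q):
    a=p[2]; c,s=np.cos(a),np.sin(a); return np.array([p[0]+c*q[0]-s*q[1],p[1]+s*q[0]+c*q[1],q[2]])
def fit(obs,p0):
    f=lambda p: np.concatenate([proj(im,T(p,q))-np.array(uv) for im,uv,q in obs])
    r=least_squares(f,p0,loss='soft_l1'); return r.x,f(r.x).reshape(-1,2)
t=lambda u,v:('top0',(180+(u+.5)/4-.5,160+(v+.5)/4-.5))
s=lambda u,v:('side0',(210+(u+.5)/4-.5,150+(v+.5)/4-.5))
E
python3 - <<'E'
from fit import *
M=[(*t(533,230),(.104,.059,.066)),(*t(488,133),(.104,-.059,.066)),(*t(732,158),(-.111,.064,.067)),(*t(677,48),(-.111,-.064,.067)),
(*s(305,335),(.104,.059,.066)),(*s(435,303),(.104,-.059,.066)),(*s(425,490),(-.111,.064,.067)),(*s(577,450),(-.111,-.064,.067)),(*s(428,560),(-.111,.064,.004)),(*s(575,517),(-.111,-.064,.004))]
p,r=fit(M,[.55,-.05,1.6]); print('meter',p.round(4),np.degrees(p[2]).round(2)); print(r.round(1).tolist())
for nm,(im,uv),z in [('rearT+',t(125,437),.051),('rearT-',t(68,283),.051),('rearS+',s(100,105),.051),('rearS-',s(258,70),.051),('tip-',t(327,160),.035),('tip+',t(395,297),.035),('plate-',t(122,285),.045),('plate+',t(165,372),.045),
 ('tinyhook-',t(318,188),.035),('hook+',t(362,290),.035),('railend-',t(283,197),.032),('railstart-',t(130,270),.032),('railend+',t(318,328),.032),('railstart+',t(160,400),.032)]:
    print(nm,ray(im,*uv,z).round(4))
E
```

```text
meter [ 0.5687 -0.1479  1.5975] 91.53
[[-0.9, 2.8], [-2.5, -0.2], [1.0, 0.7], [-0.0, -0.4], [-0.3, -0.6], [0.2, -1.5], [0.8, 2.4], [1.6, 0.2], [-1.1, 1.5], [0.1, -0.2]]
rearT+ [0.4745 0.3702 0.051 ]
rearT- [0.6317 0.3725 0.051 ]
rearS+ [0.4834 0.3806 0.051 ]
rearS- [0.6489 0.3878 0.051 ]
tip- [0.6616 0.0998 0.035 ]
tip+ [0.5097 0.0891 0.035 ]
plate- [0.613  0.3262 0.045 ]
plate+ [0.5194 0.3162 0.045 ]
tinyhook- [0.6381 0.1182 0.035 ]
hook+ [0.5276 0.1158 0.035 ]
railend- [0.6429 0.1529 0.032 ]
railstart- [0.628 0.315 0.032]
railend+ [0.5091 0.1679 0.032 ]
railstart+ [0.499 0.33  0.032]
```

```bash
cat > ov.py <<'E'
from fit import *
def ov(f,box,k,objs,out):
    x0,y0,x1,y1=box; im=cv2.imread(f'pics/{f}.png')[y0:y1,x0:x1]; im=cv2.resize(im,None,fx=k,fy=k,interpolation=cv2.INTER_CUBIC)
    for p,segs,col in objs:
        for a,b in segs:
            A,B=[tuple(int(v) for v in ((proj(f,T(p,np.array(q)/1000))-[x0,y0]+.5)*k-.5).round()) for q in (a,b)]
            cv2.line(im,A,B,col,1,cv2.LINE_AA)
    cv2.imwrite(f'pics/{out}.png',im)
ms=[]
for z in(7,66): 
    c=[(104,59,z),(104,-59,z),(-99,-59,z),(-99,59,z)]; ms+=[(c[i],c[(i+1)%4]) for i in range(4)]
for z in(4,67): 
    c=[(-111,64,z),(-111,-64,z),(-99,-64,z),(-99,64,z)]; ms+=[(c[i],c[(i+1)%4]) for i in range(4)]
ds=[]
for g in(1,-1):
    for z in(0,32): ds+=[((105,62*g,z),(-60,62*g,z)),((-60,62*g,z),(-90,69*g,z))]
    ds+=[((-150,76*g,34),(-105,54*g,34)),((85,52*g,36),(165,52*g,36)),((-150,101*g,0),(165,101*g,0))]
ds+=[((165,101,0),(165,-101,0)),((85,52,36),(85,-52,36)),((165,80,51),(165,-80,51))]
E
python3 - <<'E'
from ov import *
M=[.5687,-.1479,1.5975]; D=[.5757,.2442,np.radians(94)]
ov('top0',(180,160,380,285),4,[(M,ms,(255,0,255)),(D,ds,(0,0,255))],'o1')
ov('side0',(210,150,370,300),4,[(M,ms,(255,0,255)),(D,ds,(0,0,255))],'o2')
E
```

```text
(no output)
```

View pics/o1.png

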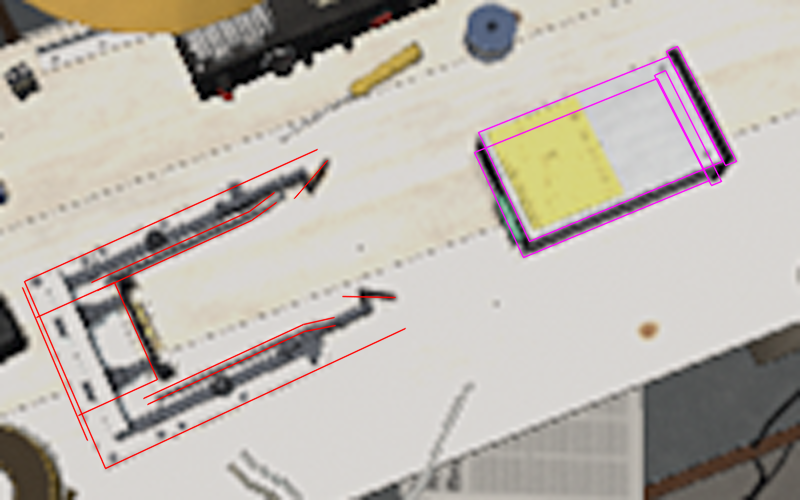

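View pics/o2.png

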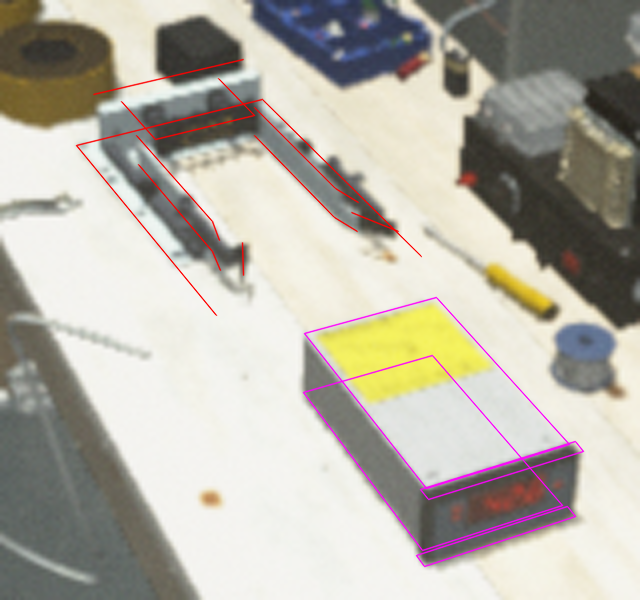

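The overlays agree to within about 3 mm. The meter is at about (0.569, -0.148), heading 91.5°. The cradle is at about (0.576, 0.244), heading about 94°, so the meter sits about 34 mm to the robot's side of the cradle axis. The plan is to push its near side square onto the axis first, then push the front straight in. Next I'll check clearances and work out the moves.

```bash
cat > go.py <<'E'
from fit import *
D=np.array([.5757,.2442,np.radians(94)])
def rel(P,psi,P0=None,R=None):
    """shift in tool axes + turn to get world P with tool-y heading psi deg"""
    s=observe(); R=s['orientation'] if R is None else R; P0=s['eef_pos'] if P0 is None else P0
    cur=np.degrees(np.arctan2(R[1,1],R[0,1])); return np.r_[R.T@(np.array(P)-P0),-(psi-cur)].round(4)
def indock(P): 
    c,s_=np.cos(D[2]),np.sin(D[2]); d=np.array(P[:2])-D[:2]; return np.array([c*d[0]+s_*d[1],-s_*d[0]+c*d[1]]).round(4)
E
python3 - <<'E'
from go import *
import workcell; print(workcell.finger_overhang)
for nm,a in [('orange',(648,330)),('reel',(490,50)),('drv handle',(415,55)),('drv tip',(285,138))]:
    w=ray(*t(*a),0.005); print(nm,w.round(3),indock(w))
print('M in dock',indock([.5687,-.1479]))
for P,psi in [((.5,.25,.25),94),((.46,-.149,.2),94),((.46,-.149,.04),94)]: print(rel(P,psi))
E
```

```text
0.025Traceback (most recent call last):
  File "<stdin>", line 4, in <module>
TypeError: ray() missing 1 required positional argument: 'z'
```

```bash
python3 - <<'E'
from go import *
for nm,a in [('orange',(648,330)),('reel',(490,50)),('drv handle',(415,55)),('drv tip',(285,138))]:
    im,uv=t(*a); w=ray(im,*uv,0.005); print(nm,w.round(3),indock(w))
print('M in dock',indock([.5687,-.1479]))
for P,psi in [((.5,.25,.25),94),((.46,-.149,.2),94),((.46,-.149,.04),94)]: print(rel(P,psi))
E
```

```text
orange [ 0.396 -0.13   0.005] [-0.3604  0.2051]
reel [ 0.721 -0.1    0.005] [-0.3536 -0.1206]
drv handle [ 0.743 -0.027  0.005] [-0.2822 -0.1485]
drv tip [0.708 0.127 0.005] [-0.1257 -0.1241]
M in dock [-0.3907  0.0343]
[-4.00500e-01 -2.84300e-01  5.50000e-03 -2.16914e+01]
[ -0.4836  -0.6765   0.0563 -21.6914]
[ -0.4837  -0.6762   0.2163 -21.6914]
```

```bash
python3 -m inch '[-0.03,-0.02,0,-5,-0.065,-0.045,0,-10,-0.10,-0.07,0,-15,-0.135,-0.095,0,-20,-0.17,-0.12,0,-21.7,-0.205,-0.145,0,-21.7,-0.24,-0.17,0,-21.7,-0.27,-0.20,0,-21.7,-0.30,-0.23,0,-21.7,-0.33,-0.26,0,-21.7,-0.355,-0.295,0,-21.7,-0.37,-0.33,0,-21.7,-0.385,-0.365,0.005,-21.7,-0.40,-0.40,0.01,-21.7,-0.415,-0.44,0.02,-21.7,-0.43,-0.48,0.03,-21.7,-0.445,-0.52,0.04,-21.7,-0.46,-0.56,0.05,-21.7,-0.475,-0.60,0.056,-21.7,-0.484,-0.64,0.056,-21.7]' 0
```

```text
time_s: 1.77
eef_pos: [0.4713, -0.1049, 0.199]
orientation: [[-0.998, -0.07, -0.002], [-0.07, 0.998, 0.001], [0.002, 0.001, -1.0]]
force: [0.5, 0.3, -0.8]
finger_gap: 1.003
grasp_force: 0.0
```

```bash
python3 -m inch '[0.007,-0.02,0.02,0,0.014,-0.043,0.05,0,0.014,-0.043,0.08,0,0.014,-0.043,0.11,0,0.014,-0.043,0.14,0,0.014,-0.043,0.155,0,0.014,-0.043,0.163,0,0.014,-0.043,0.163,0,0.014,-0.043,0.163,0]'; python3 - <<'E'
from go import *
s=observe(); print(s['eef_pos'],s['force'],indock(s['eef_pos']),s['joint_positions'].round(1))
E
```

```text
time_s: 2.52
eef_pos: [0.4616, -0.1473, 0.038]
orientation: [[-0.998, -0.07, 0.0], [-0.07, 0.998, -0.0], [-0.0, -0.0, -1.0]]
force: [0.5, -0.2, 1.1]
finger_gap: 1.001
grasp_force: 0.0
[ 0.461591   -0.14729328  0.03795263] [ 0.50601426 -0.20958893  1.12131071] [-0.3826  0.1411] [ -29.7   10.1  124.1   -0.    45.8 -123.7]
```

```bash
python3 -m inch '[-0.008,0,0,0,-0.016,0,0,0,-0.024,0,0,0,-0.028,0,0,0,-0.031,0,0,0,-0.034,0,0,0,-0.037,0,0,0,-0.040,0,0,0,-0.043,0,0,0,-0.046,0,0,0]'; python3 -m inch '[-0.003,0,0,0,-0.006,0,0,0,-0.009,0,0,0,-0.012,0,0,0,-0.015,0,0,0,-0.018,0,0,0]'
```

```text
time_s: 3.35
eef_pos: [0.5069, -0.1438, 0.0372]
orientation: [[-0.998, -0.07, -0.001], [-0.07, 0.998, 0.001], [0.001, 0.001, -1.0]]
force: [-2.4, -0.9, -1.0]
finger_gap: 0.997
grasp_force: 0.0
time_s: 3.85
eef_pos: [0.5254, -0.1426, 0.0376]
orientation: [[-0.998, -0.07, -0.0], [-0.07, 0.998, 0.0], [0.0, 0.0, -1.0]]
force: [-2.3, 0.3, -1.1]
finger_gap: 1.003
grasp_force: 0.0
```

```bash
cat > lab.py <<'E'
from go import *
def label(f):
    h=cv2.cvtColor(cv2.imread(f'pics/{f}.png'),cv2.COLOR_BGR2HSV); m=cv2.inRange(h,(24,90,120),(34,255,255))
    n,l,st,ce=cv2.connectedComponentsWithStats(m); out=[]
    for i in range(1,n):
        if st[i,4]>150:
            c=max(cv2.findContours((l==i).astype('uint8'),0,2)[0],key=cv2.contourArea)
            q=np.array([ray(f,*p,.066)[:2] for p in cv2.approxPolyDP(c,.06*cv2.arcLength(c,True),True)[:,0]])
            w=np.array([ray(f,*p,.066)[:2]for p in c[:,0]]).astype('f4')*1000; r=cv2.minAreaRect(w)
            print(f,st[i],'cent',ray(f,*ce[i],.066)[:2].round(4),'rect',np.round(r[0],1),np.round(r[1],1),round(r[2],1))
E
python3 - <<'E'
from lab import *
shot('top','top1'); shot('side','side1')
for f in('top0','side0','top1','side1'): label(f)
E
```

```text
top0 [302 185  33  32 628] cent [ 0.5693 -0.0983] rect [569.8 -98. ] [104.8  91.5] 1.9
side0 [290 226  43  24 608] cent [ 0.5677 -0.0986] rect [568.5 -97. ] [105.9  92. ] 1.8
top1 [298 179  28  32 552] cent [ 0.6002 -0.0905] rect [597.3 -95. ] [103.4  93.3] 4.5
side1 [314 223  26  21 321] cent [ 0.6171 -0.1002] rect [611.6 -92.5] [75.2 92.5] 4.7
```

```bash
python3 -m inch '[-0.001,0,0,0,-0.002,0,0,0,-0.0025,0,0,0,-0.0025,0,0,0,0.005,0,0,0,0.02,0,0,0,0.03,0,0,0,0.03,0,-0.03,0,0.03,0,-0.06,0,0.03,-0.01,-0.09,0,0.03,-0.02,-0.11,0,0.03,-0.02,-0.11,0]'; python3 - <<'E'
from lab import *
shot('top','top2'); shot('side','side2')
for f in('top2','side2'): label(f)
for nm,a in [('tin',(386,228)),('batt',(399,217))]: w=ray('top0',*a,.02); print(nm,w,indock(w))
s=observe(); print(s['eef_pos'],indock(s['eef_pos']),rel((.6137,-.2995,.15),4))
E
```

```text
time_s: 4.95
eef_pos: [0.4998, -0.1677, 0.1538]
orientation: [[-0.998, -0.069, 0.011], [-0.069, 0.998, -0.007], [-0.011, -0.007, -1.0]]
force: [-0.6, -0.9, 1.4]
finger_gap: 0.996
grasp_force: 0.0
top2 [298 178  33  33 619] cent [ 0.5986 -0.0942] rect [599.2 -94.2] [104.7  92.4] 4.0
side2 [310 223  30  25 384] cent [ 0.6111 -0.1044] rect [597.5 -93.5] [103.6  93.5] 3.6
tin [ 0.38208495 -0.30900185  0.02      ] [-0.5383  0.2317]
batt [ 0.40337258 -0.37593776  0.02      ] [-0.6066  0.2152]
[ 0.49694639 -0.16518612  0.14850341] [-0.4029  0.1071] [-1.07200e-01 -1.42100e-01 -1.00000e-03  8.99581e+01]
```

```bash
python3 -m inch '[-0.005,-0.025,0,7,-0.015,-0.05,0,14,-0.025,-0.075,0,21,-0.035,-0.10,0,28,-0.05,-0.12,0,35,-0.065,-0.135,0,42,-0.08,-0.142,0,49,-0.095,-0.142,0,56,-0.107,-0.142,0,63,-0.107,-0.142,0,70,-0.107,-0.142,0,77,-0.107,-0.142,0,84,-0.107,-0.142,0,90,-0.107,-0.142,0.02,90,-0.107,-0.142,0.05,90,-0.107,-0.142,0.08,90,-0.107,-0.142,0.10,90,-0.107,-0.142,0.11,90,-0.107,-0.142,0.11,90,-0.107,-0.142,0.11,90]' 0.55 30; python3 - <<'E'
from lab import *
s=observe(); print(s['eef_pos'],s['force'],s['orientation'].round(3).tolist(),indock(s['eef_pos']),s['joint_positions'].round(1))
E
```

```text
time_s: 6.72
eef_pos: [0.6127, -0.2983, 0.0364]
orientation: [[-0.07, 0.998, -0.002], [0.998, 0.07, 0.001], [0.002, -0.002, -1.0]]
force: [-0.0, 0.3, 0.0]
finger_gap: 0.45
grasp_force: 0.0
[ 0.612739   -0.29826996  0.03638012] [-0.03932894  0.27883355  0.00533545] [[-0.07, 0.998, -0.002], [0.998, 0.07, 0.001], [0.002, -0.002, -1.0]] [-0.5437  0.0009] [-34.5  31.   95.8   0.   53.4 -38.5]
```

```bash
python3 -m inch '[0.008,0,0,0,0.016,0,0,0,0.022,0,0,0,0.026,0,0,0,0.030,0,0,0,0.034,0,0,0,0.040,0,0,0,0.048,0,0,0,0.057,0,0,0,0.066,0,0,0,0.075,0,0,0,0.084,0,0,0,0.093,0,0,0,0.102,0,0,0,0.110,0,0,0,0.117,0,0,0,0.122,0,0,0,0.125,0,0,0,0.127,0,0,0,0.127,0,0,0]'; python3 - <<'E'
from lab import *
shot('top','top3'); shot('side','side3')
for f in('top3','side3'): label(f)
s=observe(); print(s['eef_pos'],s['force'],indock(s['eef_pos']))
k=4
for f,(x0,y0,x1,y1) in (('top3',(190,180,330,280)),('side3',(220,150,350,260))):
    cv2.imwrite(f'pics/{f}c.png',cv2.resize(cv2.imread(f'pics/{f}.png')[y0:y1,x0:x1],None,fx=5,fy=5,interpolation=cv2.INTER_CUBIC))
E
```

```text
time_s: 8.38
eef_pos: [0.6042, -0.1715, 0.0373]
orientation: [[-0.07, 0.998, -0.001], [0.998, 0.07, 0.001], [0.001, -0.001, -1.0]]
force: [0.3, -0.9, 0.3]
finger_gap: 0.453
grasp_force: 0.0
top3 [275 189  34  33 629] cent [0.5912 0.0032] rect [591.8   3.1] [104.   91.8] 3.7
side3 [283 208  39  23 522] cent [0.589  0.0022] rect [590.2   3.8] [106.4  94.3] 3.2
[ 0.60394192 -0.17152543  0.03708013] [ 0.02460047  0.43483648 -0.59581796] [-0.4167  0.0008]
```

View pics/top3c.png

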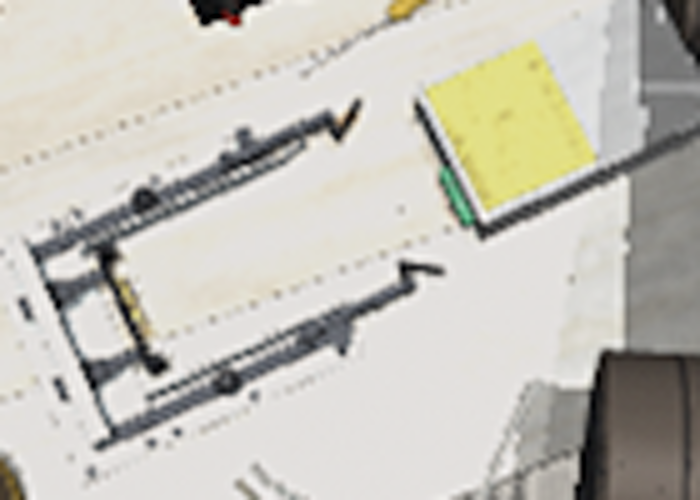

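Meter and cradle are both clear here: lead-in tips at crop (358,100) and (442,270), far rail base (90,258) to (270,172), near rail top (150,398) to (300,328). I'll check the centre line against these.

```bash
python3 - <<'E'
from lab import *
t5=lambda u,v:(190+(u+.5)/5-.5,180+(v+.5)/5-.5)
for nm,a,z in [('tip- ',(358,100),.034),('tip+ ',(442,270),.034),('hook-',(340,138),.034),('hook+',(402,265),.034),('railfar0',(95,257),0),('railfar1',(270,172),0),('railnear0',(150,398),.032),('railnear1',(290,333),.032),('rear-',(38,245),.051),('rear+',(108,440),.051),('plate-',(105,250),.045),('plate+',(158,365),.045),('meter-',(425,92),.066),('meter+',(485,220),.066)]:
    w=ray('top3',*t5(*a),z); print(nm,w.round(4),indock(w))
c=np.array([.5912,.0032]); print('label',indock(c))
E
```

```text
tip-  [0.6623 0.1003 0.034 ] [-0.1496 -0.0763]
tip+  [0.5115 0.0899 0.034 ] [-0.1495  0.0748]
hook- [0.6384 0.1245 0.034 ] [-0.1238 -0.0542]
hook+ [0.5263 0.1168 0.034 ] [-0.1236  0.0582]
railfar0 [0.6278 0.3344 0.    ] [ 0.0863 -0.0582]
railfar1 [0.6427 0.1832 0.    ] [-0.0655 -0.0625]
railnear0 [0.5005 0.3296 0.032 ] [0.0904 0.069 ]
railnear1 [0.5086 0.2147 0.032 ] [-0.0247  0.069 ]
rear- [0.6375 0.3683 0.051 ] [ 0.1195 -0.0703]
rear+ [0.4785 0.3675 0.051 ] [0.1298 0.0884]
plate- [0.6171 0.3229 0.045 ] [ 0.0756 -0.0468]
plate+ [0.519  0.3151 0.045 ] [0.0746 0.0516]
meter- [0.6393 0.0535 0.066 ] [-0.1947 -0.0501]
meter+ [0.5285 0.0489 0.066 ] [-0.1915  0.0607]
label [-0.2415  0.0013]
```

View pics/side3c.png

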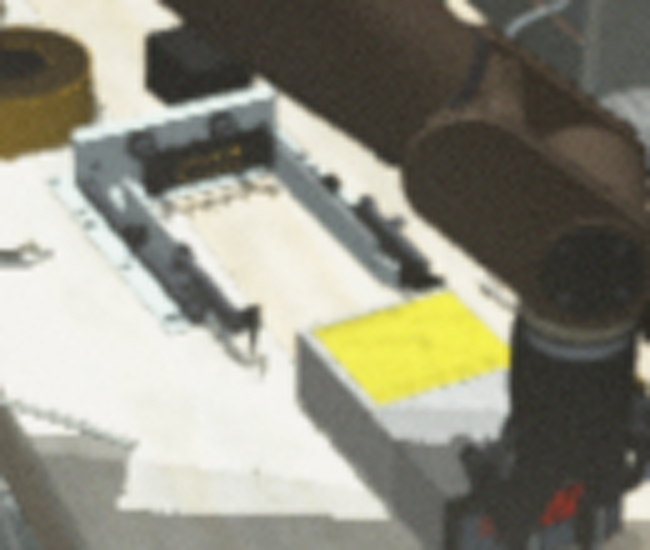

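Side view: the meter is flat and lined up with the mouth, with the gripper behind its frame. Lateral error at the mouth is under 2 mm. Now I'll push into the catches and rails.

```bash
python3 -m inch '[0.003,0,0,-0.2,0.007,0,0,-0.4,0.012,0,0,-0.6,0.018,0,0,-0.6,0.024,0,0,-0.6,0.030,0,0,-0.6,0.035,0,0,-0.6,0.039,0,0,-0.6,0.043,0,0,-0.6,0.047,0,0,-0.6,0.051,0,0,-0.6,0.055,0,0,-0.6,0.059,0,0,-0.6,0.063,0,0,-0.6,0.067,0,0,-0.6,0.071,0,0,-0.6,0.075,0,0,-0.6]'; python3 -m inch '[0.005,0,0,0,0.010,0,0,0,0.015,0,0,0,0.020,0,0,0,0.026,0,0,0,0.032,0,0,0,0.038,0,0,0,0.044,0,0,0,0.050,0,0,0,0.056,0,0,0,0.062,0,0,0,0.068,0,0,0,0.074,0,0,0,0.080,0,0,0,0.085,-0.001,0,0,0.088,-0.001,0,0,0.09,-0.001,0,0]'; python3 - <<'E'
from lab import *
shot('top','top4'); shot('side','side4')
for f in('top4','side4'): label(f)
s=observe(); print(s['eef_pos'],s['force'],s['moment'],indock(s['eef_pos']))
E
```

```text
time_s: 9.9
eef_pos: [0.5997, -0.0977, 0.0383]
orientation: [[-0.08, 0.997, 0.001], [0.997, 0.08, -0.001], [-0.001, 0.001, -1.0]]
force: [0.8, -5.0, 0.5]
finger_gap: 0.452
grasp_force: 0.0
time_s: 11.32
eef_pos: [0.5912, -0.0072, 0.0378]
orientation: [[-0.08, 0.997, 0.001], [0.997, 0.08, 0.0], [0.0, 0.001, -1.0]]
force: [1.6, -4.9, 1.2]
finger_gap: 0.453
grasp_force: 0.0
top4 [236 206  34  34 656] cent [0.5792 0.1677] rect [579.6 167.8] [104.2  92. ] 4.4
side4 [262 186  33  19 401] cent [0.576  0.1691] rect [579.5 169.1] [107.1  91.7] 4.5
[ 0.59061219 -0.00697622  0.03748372] [ 0.02291792 -2.718436    1.07776169] [-0.31272881 -0.08867807 -0.09998406] [-0.2516  0.0026]
```

```bash
python3 -m inch '[0.003,0,0,0,0.007,0,0,0,0.012,0,0,0,0.017,0,0,0,0.022,0,0,0,0.027,0,0,0,0.032,0,0,0,0.037,0,0,0,0.042,0,0,0,0.047,0,0,0,0.051,0,0,0,0.055,0,0,0,0.059,0,0,0,0.063,0,0,0,0.067,0,0,0,0.071,0,0,0,0.074,0,0,0,0.077,0,0,0,0.080,0,0,0,0.080,0,0,0]'; python3 - <<'E'
from lab import *
shot('top','top5')
label('top5')
s=observe(); print(s['eef_pos'],s['force'],s['moment'],indock(s['eef_pos']))
E
```

```text
time_s: 13.08
eef_pos: [0.5842, 0.0727, 0.0376]
orientation: [[-0.081, 0.997, -0.001], [0.997, 0.081, 0.001], [0.001, -0.001, -1.0]]
force: [-0.8, -1.1, 0.1]
finger_gap: 0.449
grasp_force: 0.0
top5 [216 215  34  34 669] cent [0.5735 0.2482] rect [574.9 247.8] [105.3  92.4] 3.8
[0.58412717 0.07269683 0.03758985] [-0.75600222  0.03408372 -0.66209459] [-0.00663375 -0.01551468 -0.05371598] [-0.1717  0.0036]
```

```bash
python3 -m inch '[0.002,0,0,0,0.004,0,0,0,0.006,0,0,0,0.008,0,0,0,0.010,0,0,0,0.012,0,0,0]'; python3 -m inch '[0.002,0,0,0,0.004,0,0,0,0.006,0,0,0]'; python3 -m inch '[0.002,0,0,0,0.004,0,0,0,0.006,0,0,0]'; python3 -m inch '[0.002,0,0,0,0.004,0,0,0,0.006,0,0,0]'
```

```text
time_s: 13.63
eef_pos: [0.5836, 0.084, 0.0377]
orientation: [[-0.08, 0.997, 0.0], [0.997, 0.08, -0.0], [-0.0, 0.0, -1.0]]
force: [1.7, -3.8, -1.5]
finger_gap: 0.447
grasp_force: 0.0
time_s: 13.88
eef_pos: [0.5833, 0.0884, 0.0378]
orientation: [[-0.08, 0.997, 0.0], [0.997, 0.08, -0.003], [-0.003, -0.0, -1.0]]
force: [1.0, -10.8, -0.6]
finger_gap: 0.445
grasp_force: 0.0
time_s: 14.13
eef_pos: [0.5834, 0.0933, 0.038]
orientation: [[-0.079, 0.997, 0.001], [0.997, 0.079, -0.004], [-0.004, 0.001, -1.0]]
force: [1.6, -16.3, -0.6]
finger_gap: 0.451
grasp_force: 0.0
time_s: 14.38
eef_pos: [0.5829, 0.0992, 0.0381]
orientation: [[-0.079, 0.997, 0.001], [0.997, 0.079, -0.004], [-0.004, 0.001, -1.0]]
force: [1.0, -10.4, -1.0]
finger_gap: 0.453
grasp_force: 0.0
```

```bash
python3 -m inch '[0.0015,0,0,0,0.003,0,0,0]'|grep -E 'eef|^force'; for i in 1; do python3 -m inch '[0.0015,0,0,0,0.003,0,0,0]'|grep -E 'eef|^force'; done;  python3 -m inch '[0.0015,0,0,0,0.003,0,0,0]'|grep -E 'eef|^force'; python3 -m inch '[0.0015,0,0,0,0.003,0,0,0]'|grep -E 'eef|^force'
```

```text
eef_pos: [0.5822, 0.1027, 0.0378]
force: [1.0, -11.9, -0.2]
eef_pos: [0.5819, 0.1057, 0.0378]
force: [1.3, -12.0, -0.2]
eef_pos: [0.5816, 0.1089, 0.0378]
force: [0.0, -8.2, -0.3]
eef_pos: [0.5812, 0.1122, 0.0377]
force: [0.8, -12.2, 0.4]
```

```bash
python3 -m inch '[0.001,0,0,0,0.002,0,0,0]'|grep -E 'eef|^force'; python3 -m inch '[0.001,0,0,0,0.002,0,0,0]'|grep -E 'eef|^force'; python3 - <<'E'
from lab import *
shot('top','top6')
label('top6'); s=observe(); print(s['force'],indock(s['eef_pos']))
E
```

```text
eef_pos: [0.5811, 0.1139, 0.0377]
force: [1.2, -11.4, -1.5]
eef_pos: [0.5809, 0.1157, 0.0377]
force: [1.8, -11.9, 0.6]
top6 [206 220  33  34 678] cent [0.5703 0.2909] rect [571.7 290.8] [106.6  92. ] 4.4
[  1.51193704 -10.71523973  -0.36898494] [-0.1283  0.0037]
```

```bash
python3 -m inch '[0.001,0,0,0,0.002,0,0,0]'|grep -E 'eef|^force'; python3 -m inch '[0.001,0,0,0,0.002,0,0,0]'|grep -E 'eef|^force'; python3 -m inch '[0.001,0,0,0,0.002,0,0,0]'|grep -E 'eef|^force'
```

```text
eef_pos: [0.5811, 0.1164, 0.0379]
force: [1.0, -19.2, 0.4]
eef_pos: [0.5814, 0.1166, 0.0381]
force: [0.7, -26.9, 0.9]
eef_pos: [0.5815, 0.1167, 0.0382]
force: [1.5, -33.5, 2.8]
```

Force climbs steeply with no movement (33 N), so it is on the solid stop, 4 mm past home. I'll back off gently and check that it stays.

```bash
python3 -m inch '[-0.003,0,0,0,-0.005,0,0,0,-0.007,0,0,0,-0.009,0,0,0,-0.009,0,0,0]'|grep -E 'eef|^force'; python3 -m inch '[-0.006,0,0,0,-0.016,0,0,0,-0.03,0,0,0,-0.045,0,0,0,-0.06,0,0,0,-0.075,0,0,0,-0.09,0,0,0,-0.09,0,-0.03,0,-0.09,0,-0.06,0,-0.09,0,-0.09,0,-0.10,0,-0.12,0,-0.12,0,-0.15,0,-0.14,0,-0.16,0,-0.16,0,-0.16,0,-0.18,0,-0.16,0,-0.18,0,-0.16,0]'; python3 - <<'E'
from lab import *
shot('top','top7'); shot('side','side7')
label('top6'); label('top7'); label('side7'); 
for f,(x0,y0,x1,y1) in (('top7',(180,190,300,280)),('side7',(210,150,330,240))):
    cv2.imwrite(f'pics/{f}c.png',cv2.resize(cv2.imread(f'pics/{f}.png')[y0:y1,x0:x1],None,fx=6,fy=6,interpolation=cv2.INTER_CUBIC))
a=np.hstack([cv2.resize(cv2.imread(f'pics/{f}c.png'),(400,300)) for f in('top7',)]) if 0 else None
E
```

```text
eef_pos: [0.5809, 0.1138, 0.0377]
force: [1.4, -7.4, -0.2]
time_s: 17.68
eef_pos: [0.5958, -0.068, 0.1984]
orientation: [[-0.078, 0.997, 0.001], [0.997, 0.078, -0.001], [-0.001, 0.001, -1.0]]
force: [-0.1, 1.2, 0.4]
finger_gap: 0.451
grasp_force: 0.0
top6 [206 220  33  34 678] cent [0.5703 0.2909] rect [571.7 290.8] [106.6  92. ] 4.4
top7 [207 219  34  35 678] cent [0.5703 0.2867] rect [571.  286.8] [104.5  92.1] 4.4
side7 [248 172  35  17 361] cent [0.5695 0.2861] rect [569.7 287.7] [104.9  91.2] 3.7
```

View pics/top7c.png

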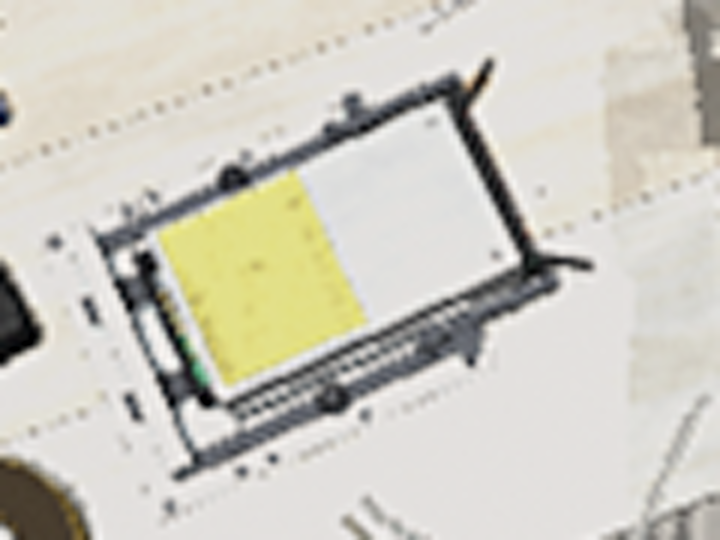

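Top view: the meter sits between the rails, frame at crop (455,90) to (535,262), with the catch hooks lying in front of both ends. It moved back only about 4 mm from the stop, as expected when caught. I'll check the side view and that it stays put.

```bash
python3 -m inch '[0,0,-0.02,0,0,0,-0.02,0,0,0,-0.02,0,0,0,-0.02,0,0,0,-0.02,0,0,0,-0.02,0,0,0,-0.02,0,0,0,-0.02,0,0,0,-0.02,0,0,0,-0.02,0]' >/dev/null; python3 - <<'E'
from lab import *
shot('top','top8'); label('top8')
for a in ((490,65),(590,265)):
    w=ray('top7',180+(a[0]+.5)/6-.5,190+(a[1]+.5)/6-.5,.034); print(indock(w))
E
```

```text
top8 [207 219  34  35 678] cent [0.5704 0.2867] rect [571.2 286.8] [104.2  92. ] 3.9
[-0.1483 -0.0732]
[-0.1489  0.0752]
```

View pics/side7c.png

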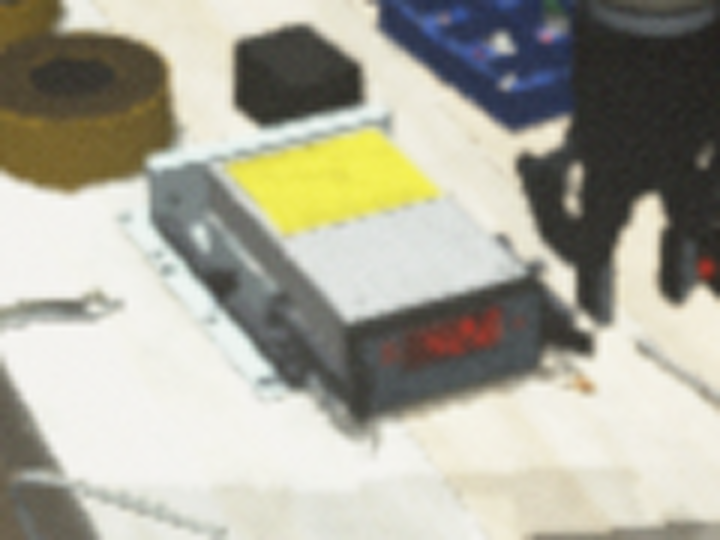

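The catch tips are back at their unspread positions (-73 and +75 mm). The meter is square, flat and has not moved for about a second with the robot clear, so I'll hand in.

```bash
python3 -c "
from workcell import job_done; print(job_done())"
```

```text
the job is handed in; nothing more can be done
None
```

The controller is home in the cradle with both catches closed in front of its frame. It held square and still by itself with the robot clear, and the push peaked at about 34 N against the stop. The job is handed in after about 19 s of robot time.

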